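Scoop the mouldy orange out of the donation bin

ROBOT

A 6-joint arm with a two-finger parallel gripper is mounted at the origin on the work surface. World frame = base frame: x ahead of the robot, y to its left, z up, the work surface at z = 0. Lengths are in m, angles in rad, forces in N, time in s.
With the tool pointing down it reaches from about 0.25 to 0.725 m from the base axis. Payload 9.7 kg.
Tool frame: the origin (TCP) lies on the centre line of the jaws, within the pads' length; the fingertips stand 11 mm ahead of it and the grasp point (between the pads) lies 8 mm behind it; z points along the fingers, y is the line along which they close (so a half turn about z gives the same grasp; the last joint's range is limited). The gripper opens to 85 mm and grips with 20 to 120 N. Pads are 22 mm wide; open, the fingers measure 114 mm over their backs; the gripper's body (76 mm by 85 mm) begins 54 mm behind the grasp point. The pads swing forward as they close: fully open they stand 13 mm farther back than shut.
Start: joints at [1.126, 0.087, 0.176, 1.66, 0, 1.571], TCP at [0.237, 0.496, 0.242] pointing down, gripper open.
Joint ranges: [-3.13, 3.13], [-0.85, 1.81], [-1.15, 1.24], [-2.2, 2.28], [-1.44, 1.52], [-3.14, 3.14]. Speed limits (rad/s): [2.22, 2.22, 2.57, 3.14, 3.14, 3.14].

INTERFACE

Orientations are given as a rotation vector (axis times angle).
In Python, from station import robot gives the robot as it stands.
- The arm moves only by the tool carry_out, never from a script. Its argument "moves" is one flat list of numbers, 5 for each row, row after row: the closure, from -1 (fully open) to 1 (shut), so that 0 is half open, then the shift along the tool's x, y, z in m, then the turn about the tool's z in degrees. In form: [jaw, dx, dy, dz, turn, jaw, dx, dy, dz, turn, ...]. A call has 1 to 8 rows; each row shifts and turns the commanded pose from where the row before left it, along the tool's axes as they then stand; what a row does not reach is not made up. A row lasts 1/10 s, in which the tool goes at most 50 mm and 8.59 degrees, less where a joint would pass 70% of its speed; a pose out of reach is approached as far as the arm can. A call with a gripper value outside its range is refused whole. The fingers move at their own pace and stop on an object; "squeeze" is the grip in N (left out, the last holds). Time passes only in rows, so rows that do not move let the fingers close. It gives the time, the measured TCP pose, the force, the opening and the grip force at its end, in the units of the state.
- robot.state(): the state, without advancing time (a new reading comes with each control period).
- robot.snapshot(name): name is "scene" or "top"; returns (picture, depth): 480x640x3 uint8, red, green, blue; 480x640 float32, m along the optical axis (not along the pixel's ray), 0 where there is no reading.
- robot.camera_model(name): a dict with "mtx" (3x3 intrinsics, pixels), "k1" (the pictures are not rectified: a ray, as slopes to the right and down, at radius r is drawn at 1 + k1 r^2 times it, then the intrinsics apply), "R" (3x3) and "t" (3): a world point X has camera coordinates R X + t. Camera axes: x right, y down, z forward; pixel columns grow to the right and rows downward; lengths in m; the calibration is good to about 2 mm. A picture is of the moment at which its call begins. camera_model takes no time and is no camera call.
- robot.close_job(): hands the job in; it is judged then, once.
The state is a dict: "t": time; "joints": joint angles; "joint_vel": joint speeds; "joint_efforts": joint torques, N m; "position": TCP position; "eef_rot": TCP orientation; "force": force on the tool from outside, world axes, zero at the start; "wrist_torque": the same for the moment, N m; "gripper_width": finger opening in m; "finger_force": force on a finger pad.
Only numpy, scipy, OpenCV 4.12 (cv2) and the standard library are available. Lean on these libraries where they do the work, as an engineer would, in place of code of your own. Each camera call takes 0.05 s, during which the arm holds its last target. There are 200 camera calls.

TASK

One orange in the grey donation bin has gone mouldy. Pick up the scoop by its handle, scoop the orange up (the corner it lies in makes a good backstop), lift it out in the scoop and tip it into the green compost caddy without the robot ever touching the orange. Then set the scoop down upright on its blue mat, leaving the tin in the bin and the yellow tin and the jar on the table where they stand.

Things in the scene. Friction and masses are not known exactly. Their poses are not given: they have to be found in the camera images.
- bin: open grey plastic bin, fixed to the table, outside 280 (x) x 220 (y) x 80 mm high, walls and floor 5 mm thick. Origin: centre of its underside; x along its length. Its -x end is the end nearer the robot (yaw within 0.3 rad of the world's x). The orange lies near one of the two corners of the -x end, a tin stands near the other.
- orange: mouldy orange, a ball 72 mm in diameter, orange with a grey-green patch, 130 to 250 g, rolls freely. Origin: its centre. Starts on the bin's floor, its centre 40 to 75 mm from the inner face of the bin's -x end wall and 43 to 65 mm from the inner face of one side wall.
- scoop: aluminium hand scoop with upright black handle, 300 g, loose. Origin: centre of the pan's underside; z up, mouth towards its -x (front edge at x = -70 mm), back wall 45 mm high at x = +54 mm. Pan 100 mm wide outside (y), 92 inside, floor 3 mm thick; side walls 14 mm high from x = -68 to -19, 34 mm behind that. Starts upright on the blue mat, mouth towards the world's -x to within 0.7 rad.
- scoop_handle (a point): middle of the scoop's black grip, 145 mm above the pan's underside at scoop x = +52 mm; axes as the scoop's. The grip is upright, 16 mm thick (x), 44 mm wide (y), from 90 to 170 mm above the underside; best gripped from above across its 16 mm thickness.
- scoop_lip (a point): middle of the scoop's front edge at its underside (scoop x = -70 mm); axes as the scoop's. The lip is a ramp from here up to a 6 mm high crest at x = -50 mm, behind which the pan's floor is 3 mm high: the crest keeps the orange in while the scoop is level; it rolls out when the mouth is tipped down by more than about 25 degrees.
- caddy: green compost caddy, open box fixed to the table, outside 190 x 190 x 85 mm high, walls and floor 5 mm. Origin: centre of its underside. It stands on one side of the bin, left or right.
- mat: blue mat on which the scoop lives, 200 (x) x 160 (y) x 3 mm thick, fixed. Origin: centre of its underside. It lies on the other side of the bin from the caddy.
- bin_can: red tin with a white band, 66 mm diameter, 85 mm high, 350 g, standing in the bin in the corner beside the orange's. Origin: centre of its base.
- soup_can: yellow tin, 74 mm diameter, 110 mm high, standing on the table, far and left of the bin. Origin: centre of its base.
- jar: brown jar with red lid, 76 mm diameter, 115 mm high, standing on the table, far and right of the bin. Origin: centre of its base.
Not all that is in view belongs to the job. Of the things shaped like the scoop, the aluminium one is meant. Of the things like the orange, leave any that is black; of the rest the smaller one is meant.

How it is judged:
On the way, in this order (a step that is already met when the one before it is completed fails the run):
1. the orange lies in the scoop's pan, the scoop lifted clear above the bin's rim (x of orange in the frame of scoop between -0.055 and 0.05 m and y of orange in the frame of scoop between -0.04 and 0.04 m and z of orange in the frame of scoop between 0.02 and 0.065 m and height (world z) of scoop above 0.085 m), for 0.3 s.
2. the orange lies in the compost caddy (x of orange in the frame of caddy between -0.09 and 0.09 m and y of orange in the frame of caddy between -0.09 and 0.09 m and z of orange in the frame of caddy between 0 and 0.06 m), for 0.2 s.
At the end, for the whole second after the job is handed in: The orange lies at rest inside the caddy (below its rim), and the scoop stands released, upright (within 0.1 rad) and at rest on the blue mat, its origin within 50 mm of the mat's centre (all of step 2 and linear speed of orange below 0.05 m/s and horizontal distance between scoop and mat below 0.05 m and angle between scoop's own z axis and vertical below 0.1 rad and height (world z) of scoop below 0.01 m and linear speed of scoop below 0.03 m/s and contact force between the fingers and scoop below 0.1 N); the robot touches nothing.
It fails at once if the robot touches the orange (contact force between any of the fingers, the arm and orange above 0.2 N).
It fails at once if the tin in the bin is shoved more than 50 mm or tipped over (distance of bin_can from where it was at the start of the episode above 0.05 m or angle between bin_can's own z axis and vertical above 0.5 rad).
It fails at once if the yellow tin or the jar on the table is shoved more than 30 mm or tipped over (distance of any of soup_can, jar from where it was at the start of the episode above 0.03 m or angle between any of soup_can, jar's own z axis and vertical above 0.4 rad).
It also fails if it takes over 67 s, if anything falls off the work surface, if the arm or the gripper's body presses on something with over 40 N, if the wrist force passes 120 N, or if a joint passes its speed limit or range.

## Working session

There is one attempt and no reset: what is moved stays moved. The work goes in short steps, Python scripts to look and compute and a tool call to move; the robot and the scene stay as the last step left them, time stands still between calls to the robot, and variables do not carry over. Pictures are saved under pics/ and viewed, at most 10 in all, crops included, and the job is handed in when it is done.

Besides the shell and the picture viewer there is one more tool, called after "Call:" by a JSON object that holds its "fn" and its "kwargs". carry_out: Moves the arm, as the interface text tells. Its arguments: {"type":"object","properties":{"moves":{"type":"array","items":{"type":"number"}},"squeeze":{"type":"number"}},"required":["moves"]}

```bash
ls; mkdir -p pics; python3 - <<'E'
from station import robot
import cv2,numpy as np
for n in ("scene","top"):
    p,d=robot.snapshot(n); cv2.imwrite(f"pics/{n}0.png",p[:,:,::-1]); np.savez(f"{n}0.npz",p=p,d=d)
    c=robot.camera_model(n); print(n,c)
print(robot.state())
E
```

```text
pics
scene {'mtx': array([[568.2755556 ,   0.        , 311.50814704],
       [  0.        , 568.2755556 , 237.40647716],
       [  0.        ,   0.        ,   1.        ]]), 'k1': -0.1354465048648593, 'R': array([[ 0.40583618,  0.91393692,  0.00403728],
       [ 0.6129365 , -0.26889409, -0.74297026],
       [-0.67794235,  0.30399881, -0.66931225]]), 't': array([-0.16850528, -0.22434413,  1.80968142])}
top {'mtx': array([[571.29505248,   0.        , 319.01712562],
       [  0.        , 571.29505248, 238.97239697],
       [  0.        ,   0.        ,   1.        ]]), 'k1': -0.1439426697219787, 'R': array([[-0.01034062, -0.99991082,  0.0084517 ],
       [-0.9824505 ,  0.00858514, -0.1863258 ],
       [ 0.18623662, -0.0102301 , -0.98245166]]), 't': array([-0.02025577,  0.50277509,  1.47131793])}
{'t': 0.1, 'joints': array([1.12601679e+00, 8.74089088e-02, 1.75222077e-01, 1.65984509e+00,
       4.27030656e-05, 1.57081070e+00]), 'joint_vel': array([ 0.00067347, -0.00176745,  0.00097593, -0.00226814, -0.00169255,
        0.00138712]), 'joint_efforts': array([ 7.01465706e-04, -5.21560979e+01,  4.65651906e+01,  1.60114205e-02,
        5.96953987e-05,  2.78128147e-05]), 'position': array([0.23654229, 0.49630525, 0.24165634]), 'eef_rot': array([-6.92865991e-01, -3.06391314e+00,  1.87808638e-03]), 'force': array([ 0.31426408, -0.38033405,  0.05845031]), 'wrist_torque': array([-0.07123081, -0.00511257, -0.00783878]), 'finger_force': 0.0, 'gripper_width': 0.08539262677404466}
```

View pics/top0.png

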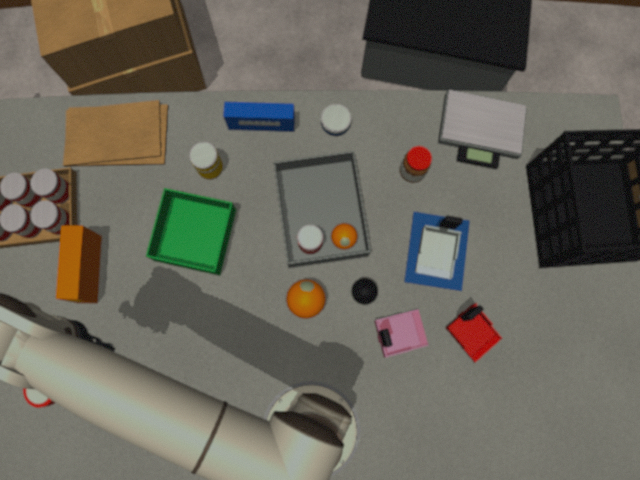

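View pics/scene0.png

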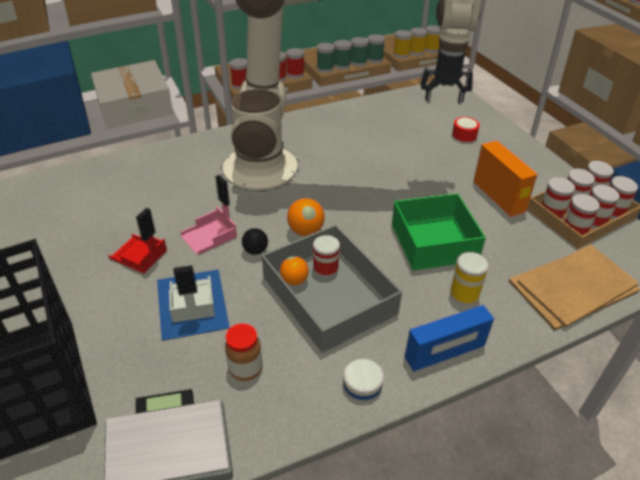

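Top view: bin around (322,210) with the orange at (344,236) and the red tin at (310,238). Mat with aluminium scoop is at (437,250), handle (452,222); caddy at (192,231), jar (416,162), yellow tin (207,160). The larger orange, the black ball and the red and pink scoops are decoys. The scene view agrees with this.

```bash
cat > h.py <<'E'
import numpy as np,cv2
from station import robot
def rays(c,uv):
    K=c["mtx"];uv=np.asarray(uv,float).reshape(-1,2)
    q=np.c_[(uv[:,0]-K[0,2])/K[0,0],(uv[:,1]-K[1,2])/K[1,1]]; s=q.copy()
    for _ in range(8): s=q/(1+c["k1"]*(s**2).sum(1,keepdims=True))
    return np.c_[s,np.ones(len(s))]
def cloud(n,d):
    c=robot.camera_model(n);v,u=np.mgrid[:480,:640]
    P=rays(c,np.c_[u.ravel(),v.ravel()])*d.reshape(-1,1)
    return ((P-c["t"])@c["R"]).reshape(480,640,3)
def plane(n,uv,z):
    c=robot.camera_model(n);r=rays(c,uv)@c["R"];o=-c["R"].T@c["t"]
    return o+r*((z-o[2])/r[:,2])[:,None]
def proj(n,X):
    c=robot.camera_model(n);P=np.asarray(X)@c["R"].T+c["t"];s=P[:,:2]/P[:,2:]
    s=s*(1+c["k1"]*(s**2).sum(1,keepdims=True));K=c["mtx"]
    return s*[K[0,0],K[1,1]]+K[:2,2]
def rect(P):
    (c,s,a)=cv2.minAreaRect((np.asarray(P)[:,:2]*1000).astype(np.float32)); return np.round(c,1),np.round(s,1),round(a,1)
E
python3 - <<'E'
from h import *
for n in("top","scene"):
    f=np.load(n+"0.npz");p,d=f["p"],f["d"];W=cloud(n,d);hsv=cv2.cvtColor(p,cv2.COLOR_RGB2HSV);H,S,V=cv2.split(hsv)
    ok=d>0;z=W[...,2];x=W[...,0];y=W[...,1]
    print(n,"table z",np.median(z[ok&(S<60)&(abs(z)<.03)]))
    def big(m):
        k,l,st,_=cv2.connectedComponentsWithStats(m.astype(np.uint8));return l==1+np.argmax(st[1:,4])
    def rep(t,m):
        if m.sum()<5: print(t,"none");return
        print(t,m.sum(),"med",np.round(np.median(W[m],0),3),"ztop",np.percentile(z[m],98).round(3),rect(W[m]))
    reg=lambda x0,x1,y0,y1:ok&(x>x0)&(x<x1)&(y>y0)&(y<y1)
    g=(H>50)&(H<80)&(S>120)
    rep("caddy",big(reg(.2,.7,0,.6)&g)); rep("caddy rim",reg(.2,.7,0.1,.6)&g&(z>.075))
    b=(H>100)&(H<125)&(S>100)
    m=big(reg(.2,.7,-.6,-.1)&b); rep("mat",m)
    R=reg(.2,.75,-.2,.2)
    rep("bin rim",big(R&(S<80)&(z>.068)&(z<.09)&(V<130)))
    o=big(R&(x>.42 if n=='top' else x>.4)&(y<0.02)&(H<18)&(S>150)&(z>.02)); rep("orange",o)
    A=np.c_[2*W[o],np.ones(o.sum())]; s=np.linalg.lstsq(A,(W[o]**2).sum(1),rcond=None)[0];print(" sphere",s[:3].round(4),np.sqrt(s[3]+s[:3]@s[:3]).round(4))
    M=reg(.3,.58,-.4,-.18)
    rep("handle top",M&(z>.1)&(V<70)); rep("handle all",M&(z>.08)&(V<80)&(z<.2))
    rep("pan",big(M&(S<60)&(V>120)&(z>.0)&(z<.06)))
    rep("can",R&(z>.075)&(z<.1)&(V>130)&(S<70))
    rep("jar",reg(.5,.8,-.4,-.1)&(z>.1)&(z<.13)); rep("soup",reg(.5,.8,.1,.4)&(z>.1)&(z<.13))
E
```

```text
top table z 0.0004424191546030051
caddy 5376 med [0.534 0.325 0.007] ztop 0.087 (array([525.1, 315.5]), array([191.2, 189.7]), 77.1)
caddy rim 604 med [0.513 0.304 0.084] ztop 0.09 (array([525.3, 315.6]), array([191.1, 189.3]), 77.0)
mat 1841 med [ 0.463 -0.331  0.003] ztop 0.012 (array([ 476.4, -350.1]), array([158.8, 198.9]), 80.5)
bin rim 892 med [ 0.592 -0.037  0.079] ztop 0.086 (array([586., -31.]), array([281.4, 218.4]), 8.0)
orange 363 med [ 0.511 -0.09   0.065] ztop 0.078 (array([509.2, -91.7]), array([64.6, 64.5]), 1.0)
 sphere [ 0.5113 -0.0915  0.0472] 0.032
handle top 232 med [ 0.521 -0.354  0.163] ztop 0.176 (array([ 421.9, -383.4]), array([241.8,  38.7]), 15.0)
handle all 246 med [ 0.521 -0.354  0.162] ztop 0.176 (array([ 422.5, -385.6]), array([241.8,  43.3]), 15.0)
pan 1478 med [ 0.462 -0.347  0.007] ztop 0.034 (array([ 465.2, -347.4]), array([104.6, 121.9]), 78.8)
can 477 med [0.501 0.001 0.091] ztop 0.098 (array([459.6,   1.1]), array([112.3, 161.7]), 53.2)
jar 566 med [ 0.702 -0.293  0.115] ztop 0.126 (array([ 622. , -314.1]), array([241.5,  68.1]), 14.8)
soup 595 m
[... 577 characters left out ...]
array([498.4, -91.1]), array([ 67. , 102.2]), 83.2)
 sphere [ 0.5059 -0.0883  0.0362] 0.0421
handle top 550 med [ 0.534 -0.361  0.143] ztop 0.175 (array([ 422. , -369.2]), array([247.2,  39.7]), 5.4)
handle all 580 med [ 0.533 -0.362  0.142] ztop 0.174 (array([ 424.4, -381.8]), array([249. ,  40.3]), 12.2)
pan 1788 med [ 0.439 -0.233  0.002] ztop 0.006 (array([ 440.1, -284.2]), array([279.6, 208.2]), 0.0)
can 522 med [0.5   0.004 0.091] ztop 0.098 (array([438.9, -31.4]), array([513. , 174.9]), 46.2)
jar 936 med [ 0.705 -0.297  0.116] ztop 0.127 (array([ 627.8, -314.4]), array([233.2,  66.5]), 17.1)
soup 615 med [0.727 0.277 0.111] ztop 0.115 (array([722.8, 281.3]), array([73.9, 75.7]), 59.2)
```

```bash
python3 - <<'E'
from h import *
for n in("top","scene"):
    f=np.load(n+"0.npz");p,d=f["p"],f["d"];W=cloud(n,d);H,S,V=cv2.split(cv2.cvtColor(p,cv2.COLOR_RGB2HSV))
    x,y,z=np.moveaxis(W,2,0)
    m=(x>.47)&(x<.58)&(y>-.42)&(y<-.3)&(z>.1)&(V<90)
    for lo in(.1,.165): k=m&(z>lo)&(z<.18); print(n,"handle",k.sum(),W[k].mean(0).round(4),rect(W[k]))
    v,u=np.nonzero(m); r=cv2.minAreaRect(np.c_[u,v].astype(np.float32)); print(r)
    o=((H<18)&(S>150)&(x>.45)&(x<.58)&(y>-.15)&(y<-.04)).astype(np.uint8)
    c=max(cv2.findContours(o,0,2)[0],key=cv2.contourArea); (u,v),rad=cv2.minEnclosingCircle(c)
    print("orange px",(u,v,rad),"z=.041:",plane(n,(u,v),.041).round(4))
    cc=(x>.42)&(x<.58)&(y>-.05)&(y<.06)&(z>.08)&(z<.1)
    print("can",W[cc].mean(0).round(3),rect(W[cc]))
    pan=(S<60)&(V>120)&(x>.38)&(x<.53)&(y>-.43)&(y<-.27)&(z<.06)
    k,l,st,_=cv2.connectedComponentsWithStats(pan.astype(np.uint8));pm=l==1+np.argmax(st[1:,4]);print("pan",rect(W[pm]))
    for i,a in((1,pm&(z<.008)),(2,pm&(z>.027))): print(i,a.sum(),rect(W[a]) if a.sum()>5 else'')
E
```

```text
top handle 232 [ 0.5223 -0.3547  0.1518] (array([ 524.4, -357.7]), array([43.2, 17.1]), 77.9)
top handle 112 [ 0.5243 -0.3576  0.1716] (array([ 524.7, -358.2]), array([42.3, 16.2]), 77.9)
((450.8728332519531, 222.32656860351562), (21.592121124267578, 12.544719696044922), 8.746162414550781)
orange px (343.908447265625, 235.66549682617188, 12.672877311706543) z=.041: [[ 0.5122 -0.0918  0.041 ]]
can [0.496 0.    0.09 ] (array([487. ,  10.3]), array([ 94.2, 107.8]), 8.5)
pan (array([ 464.8, -347.3]), array([104.6, 121.1]), 78.9)
1 936 (array([ 464.9, -349.6]), array([100.6, 121. ]), 78.2)
2 36 (array([ 499.7, -303.7]), array([ 4.6, 61.5]), 77.0)
scene handle 518 [ 0.5338 -0.3585  0.143 ] (array([ 530. , -357.5]), array([43.2, 20.6]), 74.1)
scene handle 126 [ 0.531  -0.3576  0.1713] (array([ 529.6, -356.5]), array([41.9, 19.8]), 69.8)
((184.84616088867188, 279.73077392578125), (28.044607162475586, 19.807729721069336), 78.69007110595703)
orange px (293.9516906738281, 270.12603759765625, 14.452605247497559) z=.041: [[ 0.509  -0.0895  0.041 ]]
can [ 0.502 -0.001  0.089] (array([486.6,  12.8]), array([ 94.9, 106. ]), 12.1)
pan (array([ 469. , -316.3]), array([ 44.8, 129.5]), 77.9)
1 252 (array([ 448.4, -311.9]), array([44.5, 87.5]), 77.5)
2 36 (array([ 506.6, -310.3]), array([29.4, 79. ]), 51.0)
```

Call:
{"fn": "carry_out", "kwargs": {"moves": [-1,-0.0314,-0.0323,0,0,-1,-0.0314,-0.0323,0,0,-1,-0.0314,-0.0323,0,0,-1,-0.0314,-0.0323,0,0,-1,-0.0314,-0.0323,0,0,-1,-0.0314,-0.0323,0,0,-1,-0.0314,-0.0323,0,0,-1,-0.0314,-0.0323,0,0], "squeeze": 80}}

```text
t: 0.9
position: [0.3522, 0.1534, 0.2422]
eef_rot: [0.692, 3.064, 0.0]
force: [0.8, 0.8, -0.2]
gripper_width: 0.0853
finger_force: 0.0
```

Call:
{"fn": "carry_out", "kwargs": {"moves": [-1,-0.0314,-0.0323,0,0,-1,-0.0314,-0.0323,0,0,-1,-0.0314,-0.0323,0,0,-1,-0.0314,-0.0323,0,0,-1,-0.0314,-0.0323,0,0,-1,-0.0314,-0.0323,0,0,-1,-0.0314,-0.0323,0,0,-1,-0.0314,-0.0323,0,0]}}

```text
t: 1.7
position: [0.4679, -0.1882, 0.242]
eef_rot: [-0.694, -3.064, -0.0]
force: [0.5, 1.2, 0.7]
gripper_width: 0.0855
finger_force: 0.0
```

Call:
{"fn": "carry_out", "kwargs": {"moves": [-1,-0.0314,-0.0323,0,0,-1,-0.0314,-0.0323,0,0,-1,-0.0314,-0.0323,0,0,-1,-0.0314,-0.0323,0,0,-1,0,0,0,8.5,-1,0,0,0,8.5,-1,0,0,0,8.5,-1,0,0,0,8.5]}}

```text
t: 2.5
position: [0.5255, -0.357, 0.2415]
eef_rot: [-1.567, -2.722, -0.0]
force: [-0.6, 0.1, 0.3]
gripper_width: 0.0854
finger_force: 0.0
```

Call:
{"fn": "carry_out", "kwargs": {"moves": [-1,0,0,0,8.5,-1,0,0,0,8.5,-1,0,0,0,8.5,-1,0,0,0,8.5,-1,0,0,0,8.5,-1,0,0,0,0,-1,0,0,0,0]}}

```text
t: 3.2
position: [0.5255, -0.3568, 0.2419]
eef_rot: [-2.436, -1.982, 0.0]
force: [-0.2, 0.1, 1.1]
gripper_width: 0.0855
finger_force: 0.0
```

Call:
{"fn": "carry_out", "kwargs": {"moves": [-1,0,0,0.04,0,-1,0,0,0.04,0,-1,0,0,0.022,0,-1,0,0,0,0,1,0,0,0,0,1,0,0,0,0,1,0,0,0,0,1,0,0,0,0]}}

```text
t: 4.0
position: [0.526, -0.3572, 0.1416]
eef_rot: [2.439, 1.977, 0.001]
force: [-0.2, -0.5, 0.3]
gripper_width: 0.0282
finger_force: 0.0
```

Call:
{"fn": "carry_out", "kwargs": {"moves": [1,0,0,0,0,1,0,0,0,0,1,0,0,0,0,1,0,0,0,0]}}

```text
t: 4.4
position: [0.5259, -0.3571, 0.141]
eef_rot: [2.44, 1.977, 0.001]
force: [1.4, -2.5, 6.4]
gripper_width: 0.0146
finger_force: 78.3
```

Call:
{"fn": "carry_out", "kwargs": {"moves": [1,0,0,-0.02,0,1,0,0,-0.04,0,1,0,0,-0.04,0,1,0,0,-0.03,0,1,0,0,0,0]}}

```text
t: 4.9
position: [0.5262, -0.3573, 0.2744]
eef_rot: [2.437, 1.974, 0.003]
force: [0.0, 0.3, -3.5]
gripper_width: 0.0154
finger_force: 78.6
```

Call:
{"fn": "carry_out", "kwargs": {"moves": [1,0.0399,0.0125,0,0,1,0.0399,0.0125,0,0,1,0.0399,0.0125,0,0,1,0.0399,0.0125,0,0,1,0.0399,0.0125,0,0,1,0.0399,0.0125,0,0,1,0.0399,0.0125,0,0,1,0.0399,0.0125,0,0]}}

```text
t: 5.7
position: [0.69, -0.0637, 0.268]
eef_rot: [-2.44, -1.976, 0.003]
force: [0.7, -1.4, -2.3]
gripper_width: 0.0151
finger_force: 78.6
```

Call:
{"fn": "carry_out", "kwargs": {"moves": [1,0,0,0,-6.6,1,0,0,0,-6.6,1,0,0,0,-6.6,1,0,0,0,0,1,0,0,0,0]}}

```text
t: 6.2
position: [0.6895, -0.0654, 0.2688]
eef_rot: [-2.068, -2.363, 0.002]
force: [-0.5, 0.0, -3.0]
gripper_width: 0.0149
finger_force: 79.1
```

```bash
python3 - <<'E'
from h import *
p,d=robot.snapshot("top"); cv2.imwrite("pics/top1.png",cv2.resize(p[120:320,230:480,::-1],None,fx=3,fy=3)); np.savez("top1.npz",p=p,d=d)
q,e=robot.snapshot("scene"); cv2.imwrite("pics/scene1.png",cv2.resize(q[130:380,150:480,::-1],None,fx=2.4,fy=2.4))
print(robot.state()["position"],robot.state()["eef_rot"])
E
```

```text
[ 0.68954757 -0.06548601  0.26950468] [-2.06748052e+00 -2.36417729e+00  1.00345172e-03]
```

View pics/top1.png

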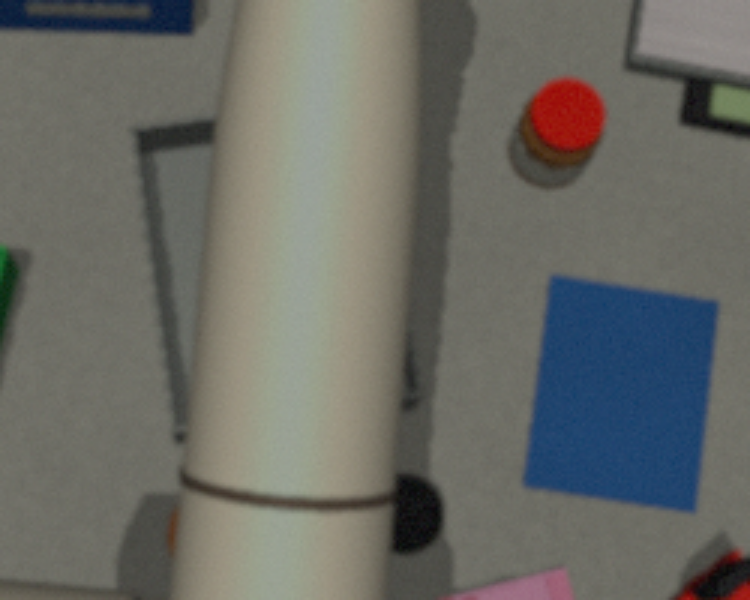

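View pics/scene1.png

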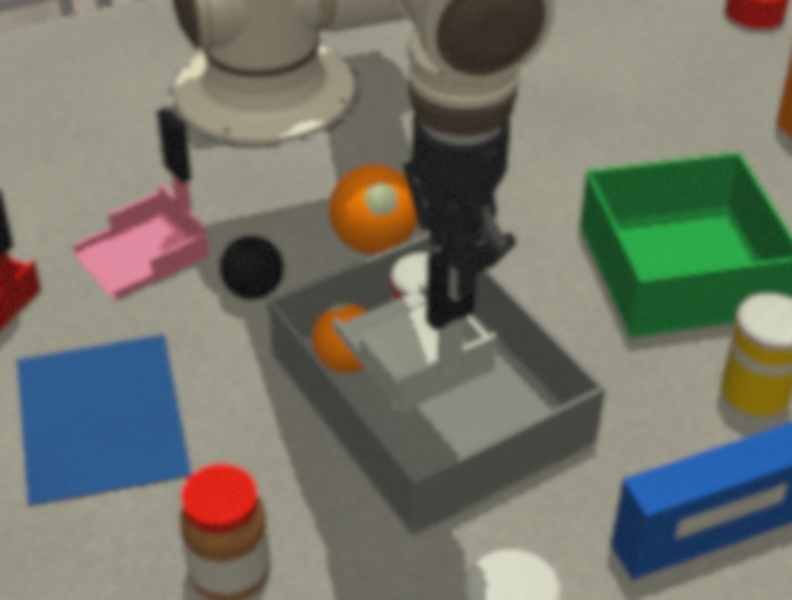

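Scene view: scoop held level over the bin, mouth toward the orange; the top view is blocked by the arm. Lowering.

Call:
{"fn": "carry_out", "kwargs": {"moves": [1,0,0,0.03,0,1,0,0,0.035,0,1,0,0,0.035,0,1,0,0,0.015,0,1,0,0,0,0,1,0,0,0,0]}}

```text
t: 6.9
position: [0.6897, -0.0655, 0.156]
eef_rot: [2.066, 2.366, 0.0]
force: [0.7, -0.0, -1.6]
gripper_width: 0.0151
finger_force: 79.1
```

```bash
python3 - <<'E'
from h import *
q,e=robot.snapshot("scene"); cv2.imwrite("pics/scene2.png",cv2.resize(q[200:360,240:420,::-1],None,fx=4,fy=3.7))
s=robot.state();print(s["position"],s["force"],s["wrist_torque"])
E
```

```text
[ 0.69013556 -0.06550901  0.15686689] [ 0.14497426 -0.42617337 -2.71210856] [ 0.00140283 -0.06744576 -0.00425034]
```

View pics/scene2.png

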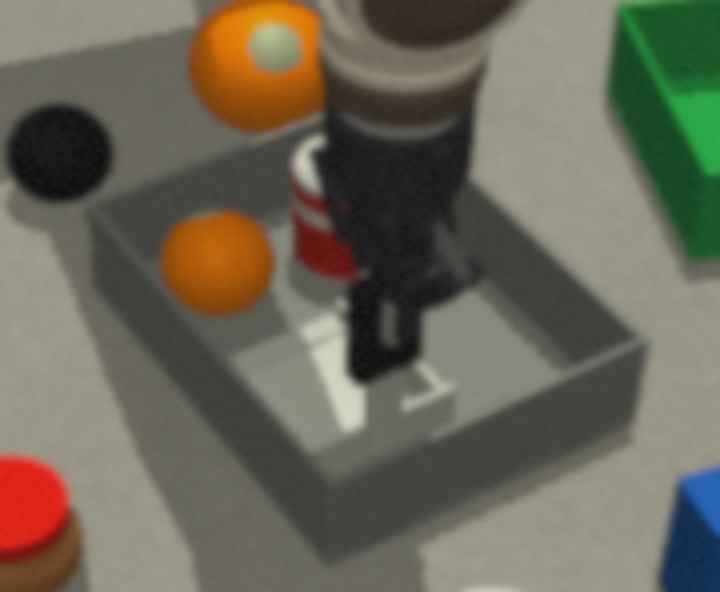

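The scoop is in the bin behind the orange (orange at crop (215,262)), clear of both tin and wall. Next is finding the floor.

Call:
{"fn": "carry_out", "kwargs": {"moves": [1,0,0,0.008,0,1,0,0,0.003,0,1,0,0,0,0,1,0,0,0,0]}}

```text
t: 7.35
position: [0.6897, -0.0654, 0.1444]
eef_rot: [-2.065, -2.368, -0.0]
force: [0.9, 0.4, -1.8]
gripper_width: 0.0147
finger_force: 79.1
```

Call:
{"fn": "carry_out", "kwargs": {"moves": [1,0,0,0.0015,0,1,0,0,0,0,1,0,0,0,0]}}

```text
t: 7.65
position: [0.69, -0.0653, 0.1434]
eef_rot: [2.064, 2.367, 0.001]
force: [1.2, 0.9, 2.2]
gripper_width: 0.0154
finger_force: 79.6
```

Call:
{"fn": "carry_out", "kwargs": {"moves": [1,0,-0.012,0,0,1,0,-0.014,0,0,1,0,-0.014,0,0,1,0,-0.014,0,0,1,0,-0.014,0,0,1,0,-0.012,0,0]}}

```text
t: 8.25
position: [0.6109, -0.0763, 0.1439]
eef_rot: [2.063, 2.366, 0.003]
force: [2.9, 0.8, 1.2]
gripper_width: 0.0147
finger_force: 79.8
```

Call:
{"fn": "carry_out", "kwargs": {"moves": [1,0,-0.01,0,0,1,0,-0.01,0,0,1,0,-0.004,0,0,1,0,0,0,0]}}

```text
t: 8.65
position: [0.5862, -0.0796, 0.1432]
eef_rot: [2.065, 2.367, 0.0]
force: [-0.7, 1.2, 6.8]
gripper_width: 0.0151
finger_force: 80.4
```

```bash
python3 - <<'E'
from h import *
q,e=robot.snapshot("scene"); cv2.imwrite("pics/scene3.png",cv2.resize(q[200:360,240:420,::-1],None,fx=4,fy=3.7))
s=robot.state();print(s["position"],s["force"],s["wrist_torque"])
E
```

```text
[ 0.58631035 -0.07955277  0.14320736] [-0.49438309  1.89007553  7.13989492] [-0.05586305  0.45326762 -0.06788632]
```

View pics/scene3.png

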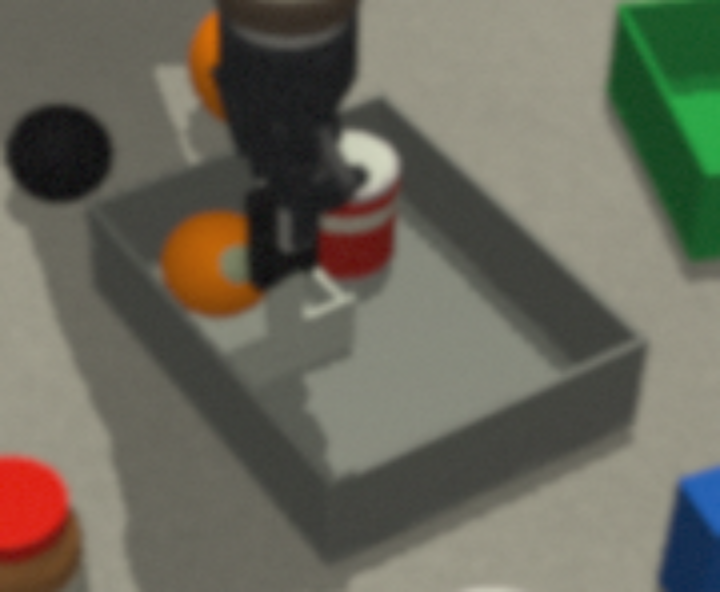

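```bash
cat > ob.py <<'E'
from h import *
import sys
def orange():
    q,e=robot.snapshot("scene");W=cloud("scene",e);H,S,V=cv2.split(cv2.cvtColor(q,cv2.COLOR_RGB2HSV))
    s=robot.state();T=s["position"]
    R=cv2.Rodrigues(np.array(s["eef_rot"]))[0]; yx=R[:,1]*np.sign(R[0,1]);yx[2]=0; yx/=np.linalg.norm(yx)
    h=np.array([T[0],T[1],T[2]-.138]); o=h-.052*yx
    near=np.linalg.norm(W[...,:2]-o[:2],axis=2)<.13
    m=((H<20)&(S>140)&near&(W[...,2]>o[2]-.02)).astype(np.uint8)
    cs=cv2.findContours(m,0,2)[0]
    c=max(cs,key=cv2.contourArea);(u,v),r=cv2.minEnclosingCircle(c)
    P=plane("scene",(u,v),o[2]+.039)[0]
    top=np.percentile(W[...,2][m>0],97)
    rel=P-o; ang=np.degrees(np.arctan2(yx[1],yx[0]))
    print("px",u,v,r,"orange@z",P.round(3),"in scoop",(rel@yx).round(3),(rel@np.cross([0,0,1],yx)).round(3),"top z-scoop",(top-o[2]).round(3),"scoop",o.round(3),"yaw",ang.round(1),"F",s["force"].round(1))
    return q
if __name__=="__main__":
    q=orange()
E
python3 ob.py
```

```text
px 295.0 272.1481628417969 14.183531761169434 orange@z [ 0.519 -0.091  0.044] in scoop -0.016 -0.002 top z-scoop 0.224 scoop [ 0.535 -0.087  0.005] yaw 7.8 F [-2.1  0.9  6.8]
```

Orange is now in the pan, about 16 mm ahead of the scoop's centre. Lifting gently.

Call:
{"fn": "carry_out", "kwargs": {"moves": [1,0,0,0,0,1,0,0,-0.004,0,1,0,0,-0.008,0,1,0,0,-0.01,0,1,0,0,-0.01,0,1,0,0,-0.01,0,1,0,0,-0.01,0,1,0,0,-0.01,0], "squeeze": 110}}

```text
t: 9.55
position: [0.5867, -0.0796, 0.2058]
eef_rot: [2.065, 2.367, 0.0]
force: [0.4, -0.0, -4.4]
gripper_width: 0.0146
finger_force: 107.4
```

Call:
{"fn": "carry_out", "kwargs": {"moves": [1,0,0,-0.01,0,1,0,0,-0.01,0,1,0,0,-0.01,0,1,0,0,-0.01,0,1,0,0,-0.01,0,1,0,0,-0.005,0,1,0,0,0,0,1,0,0,0,0]}}

```text
t: 10.35
position: [0.5867, -0.0796, 0.2595]
eef_rot: [-2.065, -2.367, 0.0]
force: [0.7, 0.1, -4.1]
gripper_width: 0.0143
finger_force: 107.4
```

```bash
cat >> ob.py <<'E'
    cv2.imwrite(f"pics/{sys.argv[1]}.png",cv2.resize(q[150:360,200:500,::-1],None,fx=2.6,fy=2.6)) if len(sys.argv)>1 else 0
E
python3 ob.py s4
```

```text
px 296.5 234.5 24.135135650634766 orange@z [ 0.513 -0.083  0.16 ] in scoop -0.021 0.007 top z-scoop 0.175 scoop [ 0.535 -0.087  0.121] yaw 7.8 F [ 0.1 -0.2 -4.6]
```

View pics/s4.png

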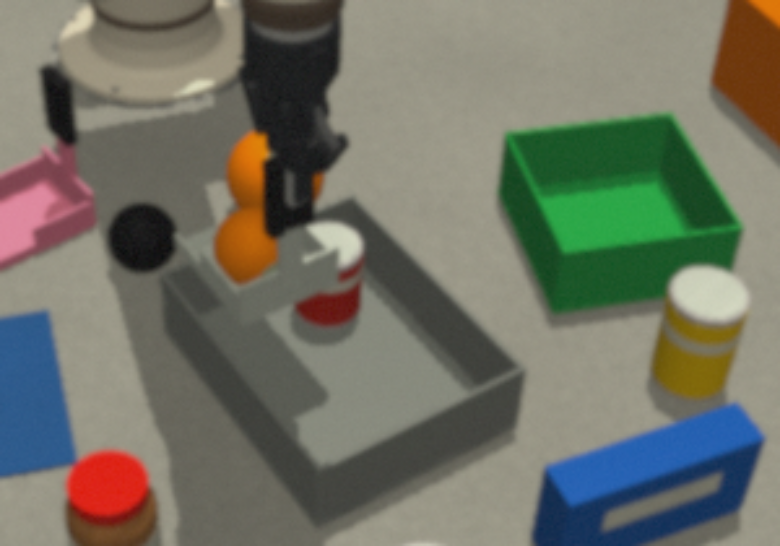

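The orange sits in the pan (crop (245,245)), about 21 mm forward of the scoop's centre, and the scoop is above the rim. Turning slowly toward the caddy.

Call:
{"fn": "carry_out", "kwargs": {"moves": [1,0,0,0,2,1,0,0,0,4,1,0,0,0,5,1,0,0,0,5,1,0,0,0,5,1,0,0,0,5,1,0,0,0,5,1,0,0,0,5]}}

```text
t: 11.2
position: [0.5865, -0.0795, 0.2591]
eef_rot: [-2.698, -1.609, 0.001]
force: [-0.3, -0.3, -4.8]
gripper_width: 0.0147
finger_force: 107.4
```

Call:
{"fn": "carry_out", "kwargs": {"moves": [1,0,0,0,5,1,0,0,0,5,1,0,0,0,4,1,0,0,0,3,1,0,0,0,0,1,0,0,0,0]}}

```text
t: 11.8
position: [0.5865, -0.0795, 0.2594]
eef_rot: [-2.903, -1.2, 0.001]
force: [0.2, -1.4, -4.2]
gripper_width: 0.0147
finger_force: 107.5
```

```bash
python3 ob.py s5
```

```text
px 320.0 230.53488159179688 21.558191299438477 orange@z [ 0.523 -0.026  0.161] in scoop -0.031 -0.008 top z-scoop 0.216 scoop [ 0.55  -0.043  0.122] yaw -45.1 F [-1.  -0.4 -5.1]
```

Call:
{"fn": "carry_out", "kwargs": {"moves": [1,0.0042,-0.0027,0,0,1,0.0085,-0.0053,0,0,1,0.0127,-0.008,0,0,1,0.0169,-0.0106,0,0,1,0.0169,-0.0106,0,0,1,0.0169,-0.0106,0,0,1,0.0169,-0.0106,0,0,1,0.0169,-0.0106,0,0]}}

```text
t: 12.65
position: [0.6161, 0.0491, 0.2597]
eef_rot: [-2.904, -1.199, -0.0]
force: [0.7, 0.2, -4.9]
gripper_width: 0.0148
finger_force: 107.5
```

Call:
{"fn": "carry_out", "kwargs": {"moves": [1,0.0169,-0.0106,0,0,1,0.0169,-0.0106,0,0,1,0.0169,-0.0106,0,0,1,0.0169,-0.0106,0,0,1,0.0169,-0.0106,0,0,1,0.0169,-0.0106,0,0,1,0.0127,-0.008,0,0,1,0.0085,-0.0053,0,0]}}

```text
t: 13.45
position: [0.649, 0.1895, 0.2594]
eef_rot: [-2.904, -1.199, 0.001]
force: [-0.5, 0.5, -4.3]
gripper_width: 0.0151
finger_force: 107.5
```

Call:
{"fn": "carry_out", "kwargs": {"moves": [1,0.0042,-0.0027,0,0,1,0,0,0,0,1,0,0,0.005,0,1,0,0,0.008,0,1,0,0,0.004,0,1,0,0,0,0,1,0,0,0,0]}}

```text
t: 14.15
position: [0.6497, 0.1924, 0.2428]
eef_rot: [-2.905, -1.197, 0.0]
force: [-0.7, 0.4, -4.1]
gripper_width: 0.0149
finger_force: 107.4
```

```bash
python3 ob.py s6
```

```text
px 439.0 227.0 13.601571083068848 orange@z [0.61  0.253 0.144] in scoop -0.019 0.015 top z-scoop 0.138 scoop [0.613 0.229 0.105] yaw -45.2 F [ 0.2 -0.6 -3.7]
```

View pics/s6.png

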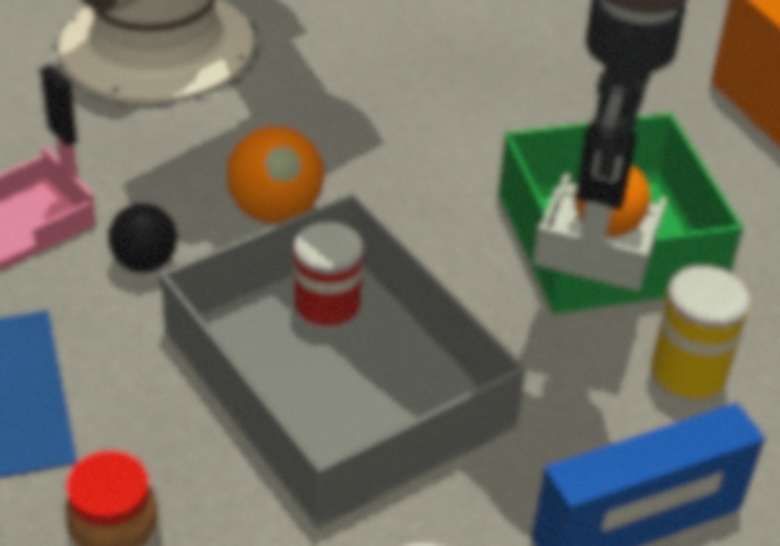

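Orange is in the scoop (crop (615,200)), and the mouth is over the caddy. The moves cannot tilt the tool, so I'll shift it out with a quick forward-and-back stroke.

Call:
{"fn": "carry_out", "kwargs": {"moves": [1,0,-0.015,0,0,1,0,-0.03,0,0,1,0,-0.035,0,0,1,0,0.04,0,0,1,0,0.045,0,0,1,0,0.015,0,0,1,0,0,0,0,1,0,0,0,0]}}

```text
t: 15.0
position: [0.6636, 0.179, 0.243]
eef_rot: [-2.904, -1.197, -0.0]
force: [0.6, -0.3, -3.5]
gripper_width: 0.0148
finger_force: 109.8
```

```bash
python3 ob.py s7
```

```text
px 439.5 223.0 5.2202534675598145 orange@z [0.598 0.262 0.144] in scoop -0.053 0.012 top z-scoop 0.244 scoop [0.627 0.216 0.105] yaw -45.2 F [ 0.5  0.2 -3.2]
```

View pics/s7.png

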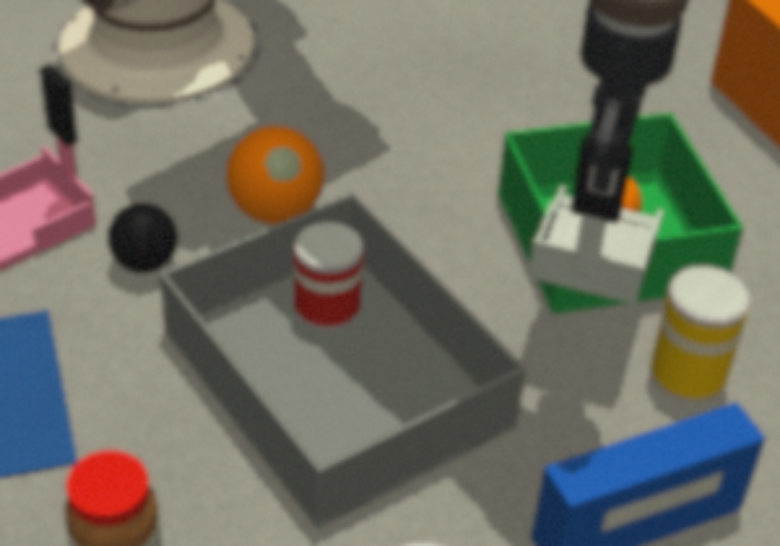

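The pan is empty and the orange is in the caddy (crop (628,190)). Returning the scoop.

Call:
{"fn": "carry_out", "kwargs": {"moves": [1,0,0,-0.02,0,1,0,0,-0.02,0,1,-0.0398,0.0236,0,0,1,-0.0398,0.0236,0,0,1,-0.0398,0.0236,0,0,1,-0.0398,0.0236,0,0,1,-0.0398,0.0236,0,0,1,-0.0398,0.0236,0,0]}}

```text
t: 15.85
position: [0.5932, -0.0905, 0.2836]
eef_rot: [2.903, 1.2, 0.002]
force: [1.2, -0.7, -3.1]
gripper_width: 0.0143
finger_force: 109.8
```

Call:
{"fn": "carry_out", "kwargs": {"moves": [1,-0.0398,0.0236,0,0,1,-0.0398,0.0236,0,0,1,-0.0398,0.0236,0,0,1,-0.0398,0.0236,0,0,1,-0.0398,0.0236,0,0,1,-0.0398,0.0236,0,0,1,0,0,0,-7,1,0,0,0,-7]}}

```text
t: 16.65
position: [0.5243, -0.3592, 0.283]
eef_rot: [-2.734, -1.547, -0.001]
force: [0.4, 0.3, -1.8]
gripper_width: 0.0145
finger_force: 109.8
```

Call:
{"fn": "carry_out", "kwargs": {"moves": [1,0,0,0,-7,1,0,0,0,-7,1,0,0,0,-7,1,0,0,0,0,1,0,0,0,0]}}

```text
t: 17.15
position: [0.5249, -0.3581, 0.2833]
eef_rot: [2.412, 2.012, 0.001]
force: [0.3, -1.0, -3.3]
gripper_width: 0.0145
finger_force: 109.8
```

```bash
python3 - <<'E'
from h import *
n="scene";p,d=robot.snapshot(n);W=cloud(n,d);H,S,V=cv2.split(cv2.cvtColor(p,cv2.COLOR_RGB2HSV))
x,y,z=np.moveaxis(W,2,0)
m=((H<18)&(S>150)&(x>.4)&(x<.65)&(y>.2)&(y<.43)).astype(np.uint8)
c=max(cv2.findContours(m,0,2)[0],key=cv2.contourArea);(u,v),r=cv2.minEnclosingCircle(c)
print(u,v,r,plane(n,(u,v),.041),"ztop",np.percentile(z[m>0],97))
E
```

```text
435.53155517578125 216.2886505126953 12.534960746765137 [[0.4738569  0.35064517 0.041     ]] ztop 0.07672384405591944
```

Call:
{"fn": "carry_out", "kwargs": {"moves": [1,0,0,0.03,0,1,0,0,0.04,0,1,0,0,0.04,0,1,0,0,0.02,0,1,0,0,0.007,0,1,0,0,0.003,0,1,0,0,0,0,1,0,0,0,0]}}

```text
t: 18.0
position: [0.5253, -0.3594, 0.1445]
eef_rot: [2.408, 2.014, 0.001]
force: [-0.6, 0.4, -2.9]
gripper_width: 0.0146
finger_force: 109.8
```

Call:
{"fn": "carry_out", "kwargs": {"moves": [1,0,0,0.002,0,1,0,0,0,0,1,0,0,0,0]}}

```text
t: 18.3
position: [0.5252, -0.3592, 0.1416]
eef_rot: [2.409, 2.015, 0.001]
force: [2.0, 0.1, 1.3]
gripper_width: 0.0149
finger_force: 110.4
```

Call:
{"fn": "carry_out", "kwargs": {"moves": [0.4,0,0,0,0,0,0,0,0,0,-0.5,0,0,0,0,-1,0,0,0,0,-1,0,0,0,0,-1,0,0,0,0,-1,0,0,0,0,-1,0,0,0,0]}}

```text
t: 19.1
position: [0.5247, -0.359, 0.1408]
eef_rot: [-2.41, -2.015, -0.0]
force: [-0.3, -0.1, 0.3]
gripper_width: 0.0855
finger_force: 0.0
```

Call:
{"fn": "carry_out", "kwargs": {"moves": [-1,0,0,-0.02,0,-1,0,0,-0.04,0,-1,0,0,-0.04,0,-1,0,0,-0.04,0,-1,0,0,0,0,-1,0,0,0,0]}}

```text
t: 19.7
position: [0.5251, -0.3593, 0.2817]
eef_rot: [2.408, 2.014, 0.001]
force: [0.1, -0.2, -1.3]
gripper_width: 0.0854
finger_force: 0.0
```

```bash
python3 - <<'E'
from h import *
q,e=robot.snapshot("scene"); cv2.imwrite("pics/s8.png",q[:,:,::-1]); s=robot.state();print(s["position"],s["force"],s["gripper_width"])
E
```

```text
[ 0.5248102  -0.35903801  0.28017833] [ 0.02220695 -0.51796039 -0.62000358] 0.08542969444623853
```

View pics/s8.png

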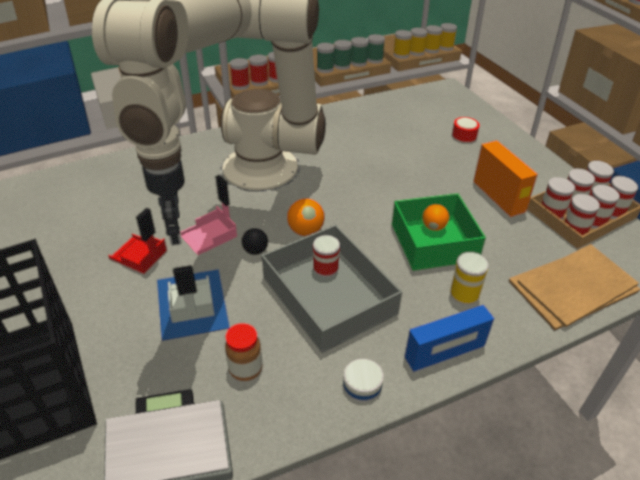

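The scoop stands upright on the mat at (190,300), the orange is in the caddy at (436,217), and the tins and jar are where they stood. Handing in.

```bash
python3 -c "
from station import robot
print(robot.close_job())"
```

```text
the job is handed in; nothing more can be done
None
```

I handed the job in at about 20 s with the orange in the compost caddy, the scoop upright on its blue mat and the tins and jar undisturbed in the last picture; the hand-in gave no verdict. The moves cannot tilt the tool, so I shifted the orange out of the scoop with a quick forward-and-back stroke instead of tipping it.

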